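# Pack the incense gift box

## Task

Pack the gift box that holds the two grey trays: lay the two long bundles of incense in the two long channels, one in each, stand the large tin in the round pocket and the square burner in the square pocket, both upright, with every piece right down on the floor of its place. Set the pieces down rather than dropping them. The short bundle, the small tin and the round burner belong to another set: leave them, and the steel mug, where they are.

Things in the scene. Friction and masses are not known exactly. Their poses are not given: they have to be found in the camera images.
- bundle_a_mid (a point): A long bundle of gold-brown incense sticks with bare bamboo feet at one end and two red paper bands, lying on the table; square section 32 x 32 mm, 180 mm long, stiff, about 0.12 kg, one of two alike. The point is its centre (16 mm up); its x axis runs along the sticks, z up. Either end may go either way.
- bundle_b_mid (a point): The other long bundle of gold-brown incense sticks with bare bamboo feet at one end and two red paper bands, lying on the table; square section 32 x 32 mm, 180 mm long, stiff, about 0.12 kg, one of two alike. The point is its centre (16 mm up); its x axis runs along the sticks, z up. Either end may go either way.
- bundle_short_mid (a point): The short bundle of gold-brown incense sticks with bare bamboo feet at one end and two red paper bands, lying on the table; square section 32 x 32 mm, 120 mm long, stiff, about 0.08 kg; a look-alike that stays where it is. The point is its centre (16 mm up); its x axis runs along the sticks, z up. Either end may go either way.
- tin_large_mid (a point): The large round plain metal tin, 62 mm across, 36 mm high, about 0.10 kg, standing upright. The point is its centre (18 mm up); z up.
- tin_small_mid (a point): The small round plain metal tin, 42 mm across, 36 mm high; a look-alike that stays where it is. The point is its centre (18 mm up).
- burner_square_mid (a point): The square white ceramic incense burner, 56 x 56 mm, 36 mm high, about 0.16 kg, with a round ash hollow 40 mm across and 22 mm deep in its top and a small brass stick holder in the hollow. The point is its centre (18 mm up); x and y are square to its sides, z up.
- burner_round_mid (a point): The round white ceramic incense burner, 56 mm across, 36 mm high, with the same hollow; a look-alike that stays where it is. The point is its centre (18 mm up).
- bundle_tray: Fixed grey pulp tray, 222 (x) x 130 (y) x 16 mm, one half of the open gift box. Two channels along x, 196 x 48 mm, 12 mm deep, centred at y = +36 and -36 mm. Origin: centre of its underside (3 mm above the table), z up; channel floors at z = 4 mm, top face 16 mm. A bundle in place has its centre at z = 20 mm; two in place leave a 40 mm gap, so open the fingers little there.
- accessory_tray: Fixed grey pulp tray of the same size beside it, the other half of the box (either may be left; the box's dark red rim is 1 mm higher than both). Round pocket 78 mm across at x = +55 mm, square pocket 72 x 72 mm at x = -55 mm, both at y = 0 and 12 mm deep. Origin: centre of its underside, z up; pocket floors at z = 4 mm, so a piece in place has its centre at z = 22 mm.
- mug_mid (a point): A worker's steel mug, 74 mm across, 75 mm high, with a handle, standing beyond the work; it stays where it is. The point is its centre (37 mm up).

How it is judged:
At the end, for the whole second after the job is handed in: A long bundle in each channel, the large tin in the round and the square burner in the square pocket: within 12 mm of the pocket centre, on its floor (5 mm), straight or upright within 0.15 rad, at rest; short bundle, small tin, round burner and mug within 30 mm of their starts (((x of bundle_a_mid in the frame of bundle_tray between -0.012 and 0.012 m and y of bundle_a_mid in the frame of bundle_tray between 0.024 and 0.048 m and z of bundle_a_mid in the frame of bundle_tray between 0.015 and 0.025 m and angle between the x axis of each of bundle_a_mid, bundle_b_mid and the x axis of bundle_tray, either way round below 0.15 rad and x of bundle_b_mid in the frame of bundle_tray between -0.012 and 0.012 m and y of bundle_b_mid in the frame of bundle_tray between -0.048 and -0.024 m and z of bundle_b_mid in the frame of bundle_tray between 0.015 and 0.025 m) or (x of bundle_a_mid in the frame of bundle_tray between -0.012 and 0.012 m and y of bundle_a_mid in the frame of bundle_tray between -0.048 and -0.024 m and z of bundle_a_mid in the frame of bundle_tray between 0.015 and 0.025 m and angle between the x axis of each of bundle_a_mid, bundle_b_mid and the x axis of bundle_tray, either way round below 0.15 rad and x of bundle_b_mid in the frame of bundle_tray between -0.012 and 0.012 m and y of bundle_b_mid in the frame of bundle_tray between 0.024 and 0.048 m and z of bundle_b_mid in the frame of bundle_tray between 0.015 and 0.025 m)) and x of tin_large_mid in the frame of accessory_tray between 0.043 and 0.067 m and y of tin_large_mid in the frame of accessory_tray between -0.012 and 0.012 m and z of tin_large_mid in the frame of accessory_tray between 0.017 and 0.027 m and angle between each of tin_large_mid, burner_square_mid's own z axis and vertical below 0.15 rad and x of burner_square_mid in the frame of accessory_tray between -0.067 and -0.043 m and y of burner_square_mid in the frame of accessory_tray between -0.012 and 0.012 m and z of burner_square_mid in the frame of accessory_tray between 0.017 and 0.027 m and linear speed of each of bundle_a, bundle_b, tin_large, burner_square below 0.02 m/s and distance of each of bundle_short_mid, tin_small_mid, burner_round_mid, mug_mid from where it was at the start of the episode below 0.03 m); the robot touches nothing.
It fails at once if the short bundle, small tin or round burner is moved by more than 30 mm (distance of any of bundle_short_mid, tin_small_mid, burner_round_mid from where it was at the start of the episode above 0.03 m).
It fails at once if the mug is moved by more than 30 mm (distance of mug_mid from where it was at the start of the episode above 0.03 m).
It fails at once if a piece of the set is dropped (falls free at over 0.8 m/s, a fall of about 33 mm) ((linear speed of bundle_a above 0.8 m/s and contact force between bundle_a and the fingers below 0.1 N) or (linear speed of bundle_b above 0.8 m/s and contact force between bundle_b and the fingers below 0.1 N) or (linear speed of tin_large above 0.8 m/s and contact force between tin_large and the fingers below 0.1 N) or (linear speed of burner_square above 0.8 m/s and contact force between burner_square and the fingers below 0.1 N)).
It also fails if it takes over 112 s, if anything falls off the work surface, if the arm or the gripper's body presses on something with over 40 N, if the wrist force passes 120 N, or if a joint passes its speed limit or range.

## Robot

A 7-joint arm with a two-finger parallel gripper is mounted at the origin on the work surface. World frame = base frame: x ahead of the robot, y to its left, z up, the work surface at z = 0. Lengths are in m, angles in rad, forces in N, time in s.
With the tool pointing down it reaches from about 0.35 to 0.9 m from the base axis. Payload 8.1 kg.
Tool frame: the origin (TCP) lies at the very end of the fingers, on their centre line; the grasp point (between the pads) lies 19 mm behind it; z points along the fingers, y is the line along which they close (so a half turn about z gives the same grasp; the last joint's range is limited). The gripper opens to 92 mm and grips with 3 to 60 N. Pads are 19 mm wide; open, the fingers measure 130 mm over their backs; the gripper's body (75 mm by 190 mm) begins 47 mm behind the grasp point.
Start: joints at [-1.255, 0.434, 0.025, 1.573, -0.012, 1.134, -0.075], TCP at [0.254, 0.571, 0.227] pointing down, gripper open.
Joint ranges: [-2.62, 2.62], [-0.44, 2.09], [-1.27, 1.32], [0.08, 2.57], [-1.32, 4.46], [0.12, 2], [-2.74, 2.74]. Speed limits (rad/s): [2.22, 2.22, 3.01, 3.01, 3.14, 3.14, 3.14].

## Interface

Orientations are given as a rotation vector (axis times angle).
In Python, from cell import arm gives the robot as it stands.
- The arm moves only by the tool jog_arm, never from a script. Its argument "rows" is a list of rows, each a list of 3 entries, a list of its own where there are three numbers: the shift along the world's x, y, z in cm, then the turn, a rotation vector about the world's x, y, z in degrees, then the opening, from 0 (shut) to 1 (fully open). A call has 1 to 8 rows; each row is the pose to reach, as a shift and turn from the pose commanded when the call began; what a row does not reach only later rows make up. A row lasts 1/8 s, in which the tool goes at most 62.5 mm and 10.7 degrees, less where a joint would pass 70% of its speed; a pose out of reach is approached as far as the arm can. A call with a gripper value outside its range is refused whole. The fingers move at their own pace and stop on an object; "newtons" is the grip in N (left out, the last holds). Time passes only in rows, so rows that repeat a pose let the fingers close. It gives the time, the measured TCP pose, the force, the opening and the grip force at its end, in the units of the state.
- arm.observe(): the state, without advancing time (a new reading comes with each control period).
- arm.get_image(name): name is "side" or "top"; returns a dict with "img" (384x512x3 uint8, red, green, blue), "depth" (384x512 float32, m along the optical axis (not along the pixel's ray), 0 where there is no reading), "fx", "fy", "cx", "cy" (pixels), "dist_coeffs" ([k1, k2, p1, p2, k3] as OpenCV has them; the pictures are not rectified), "rvec" (rotation vector, rad) and "tvec" (3), from world to camera coordinates, as OpenCV has them. Camera axes: x right, y down, z forward; pixel columns grow to the right and rows downward; lengths in m; the calibration is good to about 2 mm. A picture is of the moment at which its call begins.
- arm.sign_off(): hands the job in; it is judged then, once.
The state is a dict: "clock": time; "joints": joint angles; "dq": joint speeds; "joint_efforts": joint torques, N m; "position": TCP position; "ee_rot": TCP orientation; "force": force on the tool from outside, world axes, zero at the start; "ft_torque": the same for the moment, N m; "width": opening from 0.0 (shut) to 1.0 (fully open); "gripper_force": force on a finger pad.
Only numpy, scipy, OpenCV 4.12 (cv2) and the standard library are available. Lean on these libraries where they do the work, as an engineer would, in place of code of your own. Each camera call takes 0.05 s, during which the arm holds its last target. There are 200 camera calls.

## Working session

There is one attempt and no reset: what is moved stays moved. The work goes in short steps, Python scripts to look and compute and a tool call to move; the robot and the scene stay as the last step left them, time stands still between calls to the robot, and variables do not carry over. Pictures are saved under pics/ and viewed, at most 14 in all, crops included, and the job is handed in when it is done.

Besides the shell and the picture viewer there is one more tool, called after ">>>" by a JSON object that holds its "op" and its "data", one argument or row to a line. jog_arm: Moves the arm, as the interface text tells. Its arguments: {"type":"object","properties":{"rows":{"type":"array","items":{"type":"array"}},"newtons":{"type":"number"}},"required":["rows"]}

```bash
mkdir -p pics; cat > h.py <<'E'
import numpy as np, cv2
from cell import arm
def look(n):
    d=arm.get_image(n); d['K']=np.array([[d['fx'],0,d['cx']],[0,d['fy'],d['cy']],[0,0,1.]])
    d['R']=cv2.Rodrigues(np.array(d['rvec'],float))[0]; d['t']=np.array(d['tvec'],float).ravel(); return d
def ray(d,px,z):
    "pixels -> world points on plane z"
    p=cv2.undistortPoints(np.array(px,float).reshape(-1,1,2),d['K'],np.array(d['dist_coeffs'],float)).reshape(-1,2)
    r=np.c_[p,np.ones(len(p))]@d['R']; c=-d['R'].T@d['t']
    return c+r*((z-c[2])/r[:,2])[:,None]
def cloud(d):
    v,u=np.mgrid[:384,:512]; p=cv2.undistortPoints(np.stack([u,v],-1).reshape(-1,1,2).astype(float),d['K'],np.array(d['dist_coeffs'],float)).reshape(-1,2)
    z=d['depth'].reshape(-1,1); w=(np.c_[p,np.ones(len(p))]*z-d['t'])@d['R']; w[z[:,0]==0]=np.nan
    return w.reshape(384,512,3)
E
python3 - <<'E'
from h import *
for n in('top','side'):
    d=look(n); cv2.imwrite(f'pics/{n}0.png',d['img'][...,::-1]); np.savez(f'{n}0.npz',**d)
    print(n,-d['R'].T@d['t'],d['R'][2],d['fx'])
s=arm.observe();print(s)
E
```

```text
top [0.50577492 0.05480236 1.28308124] [ 6.91906208e-02  6.52960485e-04 -9.97603244e-01] 455.86921778754555
side [0.4602237  0.77887938 0.68435422] [ 0.14124134 -0.76691474 -0.62601331] 357.88494996215616
{'clock': 0.1, 'joints': array([-1.25459321,  0.43517993,  0.02499532,  1.57398802, -0.01158928,
        1.13400865, -0.07510436]), 'dq': array([ 1.20680133e-03, -2.42042547e-03, -9.01319193e-04,  3.50120489e-05,
        1.12244084e-04, -6.37305124e-04, -2.49825777e-04]), 'joint_efforts': array([ 2.61452362e-03, -6.69125605e+01,  9.87794772e-01, -3.15142322e+01,
       -6.04384881e-02,  3.74442071e-02,  1.87301362e-05]), 'position': array([0.25404551, 0.57054259, 0.22601417]), 'ee_rot': array([-6.53162068e-01, -3.07278892e+00,  2.24804840e-03]), 'force': array([ 0.18676754, -0.41675172,  0.82910898]), 'ft_torque': array([-0.00322342,  0.01450162,  0.00754709]), 'gripper_force': 0.0, 'width': 1.0011562141441483}
```

View pics/top0.png

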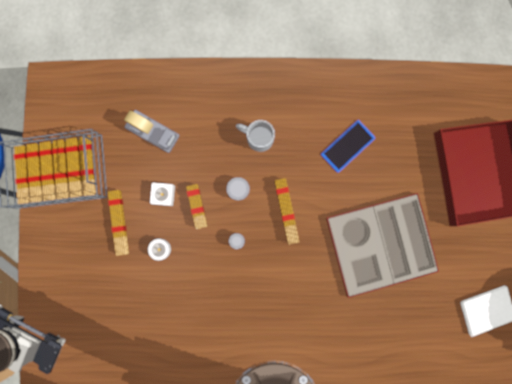

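View pics/side0.png

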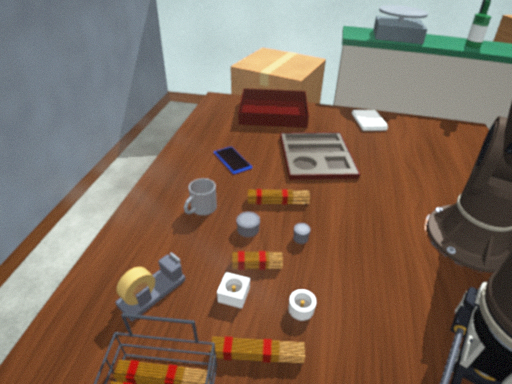

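The top view shows the long bundles at (117,222) and (287,211), and the short one at (196,206). The square burner is at (162,194), the large tin at (238,188), the small tin at (236,241) and the round burner at (158,249). The trays are around (382,245): pockets on the left (round at 356,232, square at 367,270) and channels on the right. The mug is at (260,135). The side view agrees with this.

```bash
cat > meas.py <<'E'
from h import *
def top(): 
    d=look('top'); return d,cloud(d),cv2.cvtColor(d['img'],cv2.COLOR_RGB2HSV)
def blob(m,px,r=45):
    "contour of the connected part of mask m nearest px"
    k=np.zeros(m.shape,np.uint8); u,v=px; s=np.s_[max(0,v-r):v+r,max(0,u-r):u+r]; k[s]=(m[s]*255).astype(np.uint8)
    c=cv2.findContours(k,cv2.RETR_EXTERNAL,cv2.CHAIN_APPROX_NONE)[0]
    c=[x for x in c if cv2.contourArea(x)>60]
    return min(c,key=lambda x:abs(x.reshape(-1,2).mean(0)-px).sum()).reshape(-1,2)
def rect(d,c,z):
    w=ray(d,c,z)[:,:2]; (x,y),(a,b),t=cv2.minAreaRect((w*1000).astype(np.float32))
    if a<b: a,b,t=b,a,t+90
    return round(x,1),round(y,1),round(a,1),round(b,1),round((t+90)%180-90,1)
E
python3 - <<'E'
from meas import *
d,w,h=top(); H,S,V=[h[...,i].astype(int) for i in range(3)]
print('table z noise',np.nanmean(w[300:340,150:220,2]),np.nanstd(w[300:340,150:220,2]))
for n,p,z in [('A',(117,222),.032),('B',(287,211),.032),('short',(196,206),.032),('sq',(162,194),.036),('tinL',(238,188),.036),('tinS',(236,241),.036),('rnd',(158,249),.036),('mug',(260,135),.075)]:
    m=abs(w[...,2]-z)<.008; c=blob(m,p); print(n,'depth',rect(d,c,z), 'hsv',h[p[1],p[0]])
    if z==.032:
        m=((S>150)&(V>130)); c=blob(m,p); print('  colour',rect(d,c,z))
    else:
        m=(S<70)&(V>110); c=blob(m,p); print('  colour',rect(d,c,z))
m=(S<70)&(V>90); c=blob(m,(382,245),70); print('trays',rect(d,c,.019))
for n,p in [('roundp',(356,232)),('sqp',(367,270)),('ch1',(393,242)),('ch2',(418,232))]:
    m=(w[...,2]<.0125)&(w[...,2]>0); 
    try: c=blob(m,p,40); print(n,h[p[1],p[0]],rect(d,c,.007),len(c))
    except Exception as e: print(n,e)
    print(w[p[1],p[0]])
im=cv2.resize(d['img'][180:310,310:450],None,fx=4,fy=4,interpolation=cv2.INTER_CUBIC); z=np.clip((w[180:310,310:450,2]+.005)*255/.03,0,255); 
cv2.imwrite('pics/tray.png',np.vstack([im[...,::-1]])) 
E
```

```text
table z noise 0.0009260608125269687 0.00254992803721512
A depth (513.9, 439.4, 179.6, 35.4, 8.5) hsv [ 21 179 195]
  colour (540.6, 440.9, 132.6, 47.5, 9.1)
B depth (548.1, -31.6, 179.4, 32.4, 12.1) hsv [ 21 180 188]
  colour (574.3, -26.6, 133.8, 38.9, 12.1)
short depth (560.2, 218.7, 120.0, 32.7, 13.6) hsv [ 19 176 193]
  colour (577.5, 220.7, 88.3, 39.5, 13.3)
sq depth (593.4, 313.7, 57.9, 56.7, 85.3) hsv [ 20 116 220]
  colour (593.6, 312.2, 69.2, 64.0, 86.3)
tinL depth (608.5, 103.0, 57.9, 57.7, 0.2) hsv [120   7 205]
  colour (609.2, 103.7, 64.3, 62.2, 45.3)
tinS depth (464.8, 106.3, 38.2, 38.1, -89.8) hsv [120   6 205]
  colour (464.8, 106.3, 43.7, 43.6, -89.8)
rnd depth (440.0, 320.5, 55.6, 52.0, -89.4) hsv [ 20  98 223]
  colour (441.4, 319.1, 63.9, 60.3, -89.4)
mug depth (753.9, 43.3, 73.8, 72.7, 0.2) hsv [105   6 179]
  colour (748.4, 55.4, 102.3, 84.7, -89.8)
trays (454.0, -303.6, 264.2, 224.1, -75.0)
roundp [ 15  35 147] (490.0, -227.4, 74.4, 71.9, -45.6) 74
[ 0.48926698 -0.22968383  0.0059651 ]
sqp [ 16  33 147] (383.0, -256.0, 73.3, 73.3, 13.9) 97
[ 0.38243099 -0.26057258  0.00616702]
ch1 [ 15  35 147] (461.9, -335.8, 195.2, 50.2, 16.0) 160
[ 0.46064762 -0.33628239  0.00493302]
ch2 [ 16  33 145] (480.6, -405.7, 196.9, 49.4, 14.7) 169
[ 0.48858601 -0.40985762  0.00514653]
```

View pics/tray.png

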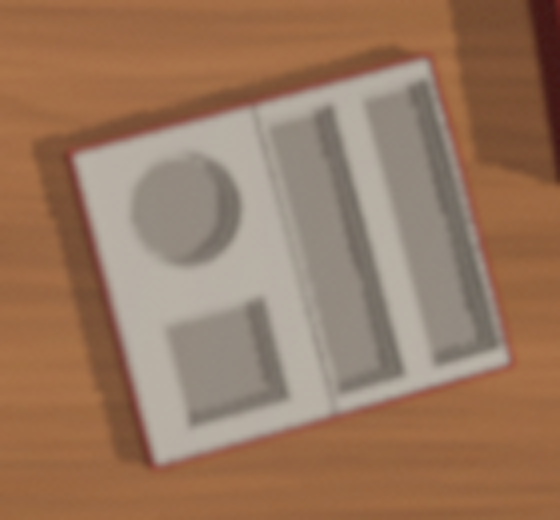

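The tray yaw is 15°, and every size matches the spec. Next I'll check the wire basket beside bundle A, which the gripper body has to clear.

```bash
python3 - <<'E'
from meas import *
d,w,h=top()
r=w[120:215,60:125].reshape(-1,3); r=r[r[:,2]>.042]
print(len(r),r.min(0),r.max(0),np.percentile(r[:,2],[50,90,99]))
for x in np.arange(.5,.75,.02):
    q=r[abs(r[:,0]-x)<.01]; 
    if len(q): print(round(x,2),'min y',q[:,1].min().round(3),'z',q[q[:,1].argmin(),2].round(3))
print(ray(d,[(104,203),(104,160),(100,205)],.08))
E
```

```text
625 [0.57141278 0.47739424 0.04201536] [0.76775441 0.60610285 0.1579683 ] [0.08554712 0.152489   0.15626743]
0.58 min y 0.477 z 0.064
0.6 min y 0.478 z 0.048
0.62 min y 0.479 z 0.154
0.64 min y 0.482 z 0.154
0.66 min y 0.483 z 0.152
0.68 min y 0.487 z 0.152
0.7 min y 0.489 z 0.154
0.72 min y 0.491 z 0.094
0.74 min y 0.493 z 0.112
[[0.56485509 0.46018897 0.08      ]
 [0.68125824 0.46360003 0.08      ]
 [0.55942041 0.47116432 0.08      ]]
```

>>> {"op": "jog_arm", "data": {
  "rows": [
    [[5,-2,0],[0,0,-10],0.8],
    [[10,-5,0],[0,0,-20],0.8],
    [[15,-8,0],[0,0,-30],0.8],
    [[20,-11,0],[0,0,-40],0.8],
    [[23,-13,0],[0,0,-50],0.8],
    [[23.5,-13.5,0],[0,0,-60],0.7],
    [[23.5,-13.5,0],[0,0,-70],0.7],
    [[23.5,-13.5,0],[0,0,-80],0.7]
  ],
  "newtons": 25
}}

```text
clock: 1.2
position: [0.4892, 0.4357, 0.2264]
ee_rot: [2.481, 1.927, -0.001]
force: [0.7, 0.4, -0.1]
width: 0.702
gripper_force: 0.0
```

>>> {"op": "jog_arm", "data": {
  "rows": [
    [[0,0,-2],[0,0,-10],0.7],
    [[0,0,-4],[0,0,-20],0.7],
    [[0,0,-6],[0,0,-30],0.7],
    [[0,0,-8],[0,0,-40],0.7],
    [[0,0,-10],[0,0,-50],0.7],
    [[0,0,-12],[0,0,-60],0.7],
    [[0,0,-14],[0,0,-67.5],0.7],
    [[0,0,-14],[0,0,-67.5],0.7]
  ]
}}

```text
clock: 2.2
position: [0.488, 0.4354, 0.085]
ee_rot: [3.13, 0.234, -0.004]
force: [-0.8, -0.3, 0.4]
width: 0.7
gripper_force: 0.0
```

```bash
python3 - <<'E'
from meas import *
print(arm.observe()['joints'].round(2))
d=look('side'); cv2.imwrite('pics/s1.png',d['img'][...,::-1])
E
```

```text
[-1.21  0.69  0.64  1.68 -0.49  0.94 -1.8 ]
```

View pics/s1.png

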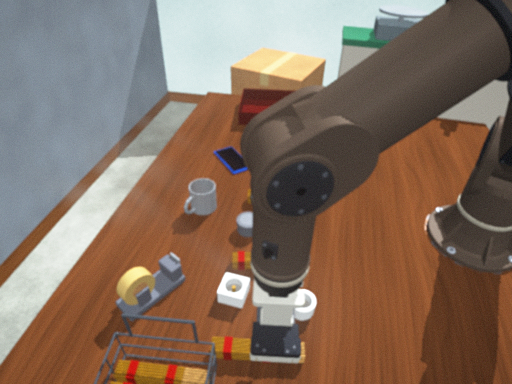

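The gripper is over bundle A around (275,348) and clear of the basket at (210,345).

>>> {"op": "jog_arm", "data": {
  "rows": [
    [[0,0,-3],[0,0,0],0.7],
    [[0,0,-5.5],[0,0,0],0.7],
    [[0,0,-6.8],[0,0,0],0.7],
    [[0,0,-6.8],[0,0,0],0.7],
    [[0,0,-6.8],[0,0,0],0.2],
    [[0,0,-6.8],[0,0,0],0.2],
    [[0,0,-6.8],[0,0,0],0.2],
    [[0,0,-6.8],[0,0,0],0.2]
  ]
}}

```text
clock: 3.25
position: [0.4893, 0.4362, 0.0191]
ee_rot: [-3.133, -0.233, -0.0]
force: [-0.7, 0.4, 2.6]
width: 0.344
gripper_force: 25.0
```

>>> {"op": "jog_arm", "data": {
  "rows": [
    [[0,0,1],[0,0,0],0.2],
    [[0,0,3],[0,0,0],0.2],
    [[0,0,6],[0,0,0],0.2],
    [[0,0,9],[0,0,0],0.2],
    [[0,0,12],[0,0,0],0.2],
    [[0,-3,13],[0,0,0],0.2],
    [[0,-7,13],[0,0,0],0.2],
    [[0,-12,13],[0,0,1],0.2]
  ],
  "newtons": 35
}}

```text
clock: 4.25
position: [0.4894, 0.3155, 0.1503]
ee_rot: [-3.129, -0.263, -0.003]
force: [1.1, -0.2, -0.9]
width: 0.344
gripper_force: 35.0
```

>>> {"op": "jog_arm", "data": {
  "rows": [
    [[0,-5,0],[0,0,1],0.2],
    [[-0.5,-10,0],[0,0,2],0.2],
    [[-1,-15,0],[0,0,3],0.2],
    [[-1,-20,0],[0,0,4],0.2],
    [[-1.5,-25,0],[0,0,5],0.2],
    [[-2,-30,0],[0,0,5.5],0.2],
    [[-2,-35,0],[0,0,5.5],0.2],
    [[-2.5,-40,0],[0,0,5.5],0.2]
  ]
}}

```text
clock: 5.25
position: [0.4646, -0.0859, 0.1501]
ee_rot: [-3.115, -0.41, -0.004]
force: [1.0, 0.5, -1.0]
width: 0.342
gripper_force: 35.0
```

>>> {"op": "jog_arm", "data": {
  "rows": [
    [[0,-5,0],[0,0,0],0.2],
    [[0,-10,0],[0,0,0],0.2],
    [[-0.5,-15,0],[0,0,0],0.2],
    [[-0.5,-20,0],[0,0,0],0.2],
    [[-0.5,-25,0],[0,0,0],0.2],
    [[-0.8,-29,0],[0,0,0],0.2],
    [[-0.8,-32.5,0],[0,0,0],0.2],
    [[-0.8,-32.5,0],[0,0,0],0.2]
  ]
}}

```text
clock: 6.25
position: [0.4549, -0.4127, 0.1503]
ee_rot: [3.113, 0.403, 0.0]
force: [-0.3, 0.7, -0.3]
width: 0.347
gripper_force: 35.0
```

```bash
python3 - <<'E'
from meas import *
s=arm.observe();print(s['position'],s['ee_rot'],s['joints'].round(2),s['width'])
for n in('top','side'):
    d=look(n); cv2.imwrite(f'pics/{n}2.png',d['img'][...,::-1])
E
cd pics; python3 -c "
import cv2,numpy as np;a=cv2.imread('top2.png');b=cv2.imread('side2.png')
cv2.imwrite('c2.png',np.hstack([cv2.resize(a[150:330,290:470],(400,400)),cv2.resize(b[90:270,210:390],(400,400))]))"
```

```text
[ 0.45486486 -0.41265014  0.1502653 ] [3.11255550e+00 4.02852274e-01 3.25053481e-04] [ 0.17  0.56  0.72  1.74 -0.43  1.   -0.26] 0.34738677118462535
```

View pics/c2.png

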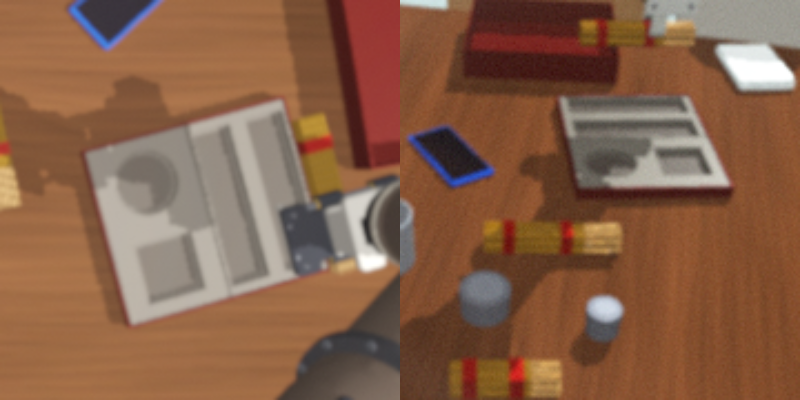

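Bundle A is held level beside the tray, imaged outward because of its height. Before lowering I'll measure the red lid's clearance and the held bundle's position.

```bash
python3 - <<'E'
from meas import *
d,w,h=top(); H,S,V=[h[...,i].astype(int) for i in range(3)]
red=((H<8)|(H>170))&(S>150); r=w[100:235,430:512][red[100:235,430:512]]; r=r[r[:,2]>.03]
print('lid',r.min(0),r.max(0),np.percentile(r[:,2],[50,95]))
for x in (.46,.48,.5,.52,.54,.56): 
    q=r[abs(r[:,0]-x)<.01]
    if len(q): print(x,q[:,1].max())
for n in('top','side'):
    d=look(n); w=cloud(d); hh=cv2.cvtColor(d['img'],cv2.COLOR_RGB2HSV)
    m=(hh[...,1]>120)&(w[...,2]>.12)&(w[...,2]<.18)&(w[...,1]<-.25)&(w[...,1]>-.5)
    p=w[m]; print(n,len(p),p.min(0),p.max(0))
    t=p[p[:,2]>.155] if n=='top' else p
    (x,y),s,a=cv2.minAreaRect((t[:,:2]*1000).astype(np.float32)); print(x,y,s,a,np.median(t[:,2]))
E
```

```text
lid [ 0.50779268 -0.69590662  0.03000516] [ 0.80865596 -0.38339106  0.1678281 ] [0.04835671 0.15850462]
0.5 -0.5018934501748147
0.52 -0.383391056514512
0.54 -0.3841568919186189
0.56 -0.49396544173028945
top 532 [ 0.38888337 -0.42681993  0.13295688] [ 0.56934196 -0.36333321  0.16985847]
479.0348205566406 -401.705322265625 (180.97610473632812, 33.08610153198242) 14.5574951171875 0.1618038907347929
side 463 [ 0.39365821 -0.42004618  0.12671147] [ 0.57041663 -0.3611388   0.16387491]
482.03143310546875 -398.51129150390625 (175.72723388671875, 39.4862060546875) 13.769113540649414 0.1478038851390232
```

```bash
python3 - <<'E'
from meas import *
d,w,h=top(); H,S,V=[h[...,i].astype(int) for i in range(3)]
m=((H<8)|(H>170))&(S>150); m[:,:436]=0; m[:100]=0; m[240:]=0
r=w[m]; r=r[(r[:,2]>.03)&(r[:,1]<-.47)]
print(r.min(0),r.max(0),np.percentile(r[:,2],[50,95,99]))
for x in (.5,.52,.54,.56,.6): 
    q=r[abs(r[:,0]-x)<.01]
    if len(q): print(x,q[:,1].max(),q[:,2].max())
E
```

```text
[ 0.50777365 -0.69693295  0.03001862] [ 0.81056185 -0.47017748  0.06397786] [0.04853462 0.05813917 0.06032993]
0.5 -0.5003197986341421 0.0571263251679035
0.52 -0.49954982871951575 0.06136457405179214
0.54 -0.4963392422904775 0.0582766687349334
0.56 -0.49363228002863385 0.058950204495451755
0.6 -0.4879658960838136 0.060370862038403764
```

>>> {"op": "jog_arm", "data": {
  "rows": [
    [[0.1,-0.1,-4],[0,0,0.5],0.2],
    [[0.1,-0.2,-7],[0,0,0.5],0.2],
    [[0.1,-0.2,-9],[0,0,0.5],0.2],
    [[0.1,-0.2,-10],[0,0,0.5],0.2],
    [[0.1,-0.2,-11],[0,0,0.5],0.2],
    [[0.1,-0.2,-11.7],[0,0,0.5],0.2],
    [[0.1,-0.2,-12.3],[0,0,0.5],0.2],
    [[0.1,-0.2,-12.3],[0,0,0.5],0.2]
  ]
}}

```text
clock: 7.55
position: [0.4574, -0.4113, 0.026]
ee_rot: [3.112, 0.423, 0.001]
force: [-0.1, 0.4, -1.3]
width: 0.347
gripper_force: 35.0
```

>>> {"op": "jog_arm", "data": {
  "rows": [
    [[0,0,-0.1],[0,0,0],0.2],
    [[0,0,-0.1],[0,0,0],0.4],
    [[0,0,-0.1],[0,0,0],0.5],
    [[0,0,-0.1],[0,0,0],0.5],
    [[0,0,2],[0,0,0],0.5],
    [[0,0,5],[0,0,0],0.5],
    [[0,0,9],[0,0,0],0.5],
    [[0.5,4,12],[0,0,0],0.5]
  ]
}}

```text
clock: 8.55
position: [0.4614, -0.3744, 0.1492]
ee_rot: [3.11, 0.415, 0.002]
force: [0.6, 0.9, 0.2]
width: 0.5
gripper_force: 0.0
```

>>> {"op": "jog_arm", "data": {
  "rows": [
    [[1,5,0],[0,0,-1],0.6],
    [[2,10,0],[0,0,-2],0.7],
    [[3,15,0],[0,0,-3],0.7],
    [[4,20,0],[0,0,-3],0.7],
    [[5,25,0],[0,0,-3],0.7],
    [[6,30,0],[0,0,-3],0.7],
    [[7,33.5,0],[0,0,-3],0.7],
    [[7,33.5,0],[0,0,-3],0.7]
  ]
}}

```text
clock: 9.55
position: [0.5332, -0.0325, 0.1466]
ee_rot: [-3.121, -0.351, -0.002]
force: [0.4, -0.6, -0.2]
width: 0.701
gripper_force: 0.0
```

```bash
cat >> meas.py <<'E'
def trayxy(p,c): # mm, in a tray frame at c
    a=np.radians(15); q=np.array(p)-c; return (q@[np.cos(a),np.sin(a)]).round(1),(q@[-np.sin(a),np.cos(a)]).round(1)
E
python3 - <<'E'
from meas import *
s=arm.observe();print(s['position'],s['ee_rot'])
d,w,h=top(); cv2.imwrite('pics/t3.png',d['img'][...,::-1])
m=(abs(w[...,2]-.039)<.008)&(h[...,1]>110); c=blob(m,(418,232),50); r=rect(d,c,.039); print(r,trayxy(r[:2],(471.3,-368.5)), w[m&(w[...,1]<-.3)][:,2].mean())
E
```

```text
[ 0.53317258 -0.03253835  0.14663765] [-3.12091034e+00 -3.50502354e-01 -1.67094849e-03]
(491.6, -400.3, 155.7, 34.1, 15.5) (np.float64(11.4), np.float64(-36.0)) 0.03854186738387459
```

View pics/t3.png

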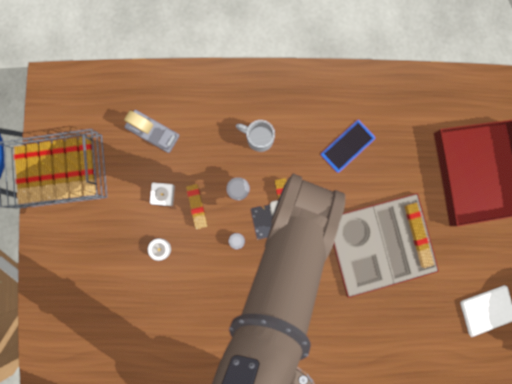

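Bundle A lies in the outer channel, from about (408,200) to (430,268). Now bundle B.

>>> {"op": "jog_arm", "data": {
  "rows": [
    [[1,0.1,-4],[0,0,-0.7],0.7],
    [[1.5,0.1,-8],[0,0,-0.7],0.7],
    [[1.5,0.1,-11],[0,0,-0.7],0.7],
    [[1.5,0.1,-12.8],[0,0,-0.7],0.7],
    [[1.5,0.1,-12.8],[0,0,-0.7],0.7],
    [[1.5,0.1,-12.8],[0,0,-0.7],0.2],
    [[1.5,0.1,-12.8],[0,0,-0.7],0.2],
    [[1.5,0.1,-12.8],[0,0,-0.7],0.2]
  ]
}}

```text
clock: 10.6
position: [0.5477, -0.0349, 0.0185]
ee_rot: [-3.125, -0.323, -0.002]
force: [-0.5, 0.4, 0.1]
width: 0.424
gripper_force: 0.0
```

>>> {"op": "jog_arm", "data": {
  "rows": [
    [[0,0,0],[0,0,0],0.2],
    [[0,0,1],[0,0,0],0.2],
    [[0,0,3],[0,0,0],0.2],
    [[0,0,6],[0,0,0],0.2],
    [[0,0,9],[0,0,0],0.2],
    [[0,0,12],[0,0,0],0.2],
    [[0,-3,12],[0,0,0],0.2],
    [[0,-3,12],[0,0,0],0.2]
  ]
}}

```text
clock: 11.6
position: [0.5471, -0.0676, 0.1389]
ee_rot: [3.124, 0.317, 0.002]
force: [-0.6, 0.5, -1.2]
width: 0.346
gripper_force: 35.0
```

>>> {"op": "jog_arm", "data": {
  "rows": [
    [[-1.5,-5,0],[0,0,1],0.2],
    [[-3,-10,0],[0,0,2],0.2],
    [[-5,-15,0],[0,0,3],0.2],
    [[-6.5,-20,0],[0,0,3.4],0.2],
    [[-8,-25,0],[0,0,3.4],0.2],
    [[-8.5,-26.6,0],[0,0,3.4],0.2],
    [[-8.5,-26.6,-3],[0,0,3.4],0.2],
    [[-8.5,-26.6,-5],[0,0,3.4],0.2]
  ]
}}

```text
clock: 12.6
position: [0.4622, -0.3298, 0.0867]
ee_rot: [-3.113, -0.416, 0.001]
force: [0.2, 0.6, -1.5]
width: 0.342
gripper_force: 35.0
```

```bash
python3 - <<'E'
from meas import *
s=arm.observe();print(s['position'],s['ee_rot'])
for n in('top','side'):
    d=look(n); w=cloud(d); hh=cv2.cvtColor(d['img'],cv2.COLOR_RGB2HSV)
    z=s['position'][2]
    m=(hh[...,1]>90)&(hh[...,2]>110)&(abs(w[...,2]-z)<.018)&(w[...,1]<-.25)&(w[...,1]>-.5)
    p=w[m]; print(n,len(p),p.min(0),p.max(0))
    (x,y),sz,a=cv2.minAreaRect((p[:,:2]*1000).astype(np.float32)); print(x,y,sz,a,trayxy((x,y),(471.3,-368.5)))
E
```

```text
[ 0.46224234 -0.32981202  0.08666849] [-3.11255105e+00 -4.15906235e-01  8.76421024e-04]
top 420 [ 0.37551158 -0.36384308  0.07037266] [ 0.55142493 -0.29281242  0.10463191]
463.9404296875 -328.1645202636719 (177.36773681640625, 34.00088119506836) 14.750589370727539 (np.float64(3.3), np.float64(40.9))
side 435 [ 0.37490383 -0.36579554  0.06869142] [ 0.55272759 -0.28600146  0.10188314]
463.1205139160156 -325.6199035644531 (178.45968627929688, 40.188453674316406) 15.997759819030762 (np.float64(3.2), np.float64(43.5))
```

>>> {"op": "jog_arm", "data": {
  "rows": [
    [[-0.1,-0.4,-1],[0,0,0],0.2],
    [[-0.1,-0.4,-2.5],[0,0,0],0.2],
    [[-0.1,-0.4,-3.8],[0,0,0],0.2],
    [[-0.1,-0.4,-4.7],[0,0,0],0.2],
    [[-0.1,-0.4,-5.3],[0,0,0],0.2],
    [[-0.1,-0.4,-5.8],[0,0,0],0.2],
    [[-0.1,-0.4,-6.1],[0,0,0],0.2],
    [[-0.1,-0.4,-6.1],[0,0,0],0.2]
  ]
}}

```text
clock: 13.7
position: [0.4612, -0.335, 0.0267]
ee_rot: [-3.114, -0.416, -0.0]
force: [0.6, 0.2, -1.2]
width: 0.344
gripper_force: 35.0
```

>>> {"op": "jog_arm", "data": {
  "rows": [
    [[0,0,-0.1],[0,0,0],0.2],
    [[0,0,-0.1],[0,0,0],0.2],
    [[0,0,-0.1],[0,0,0],0.45],
    [[0,0,-0.1],[0,0,0],0.45],
    [[0,0,2],[0,0,0],0.45],
    [[0,0,5],[0,0,0],0.45],
    [[0,0,9],[0,0,0],0.45],
    [[1,4,12],[0,0,0],0.7]
  ]
}}

```text
clock: 14.7
position: [0.4705, -0.2981, 0.1488]
ee_rot: [3.112, 0.407, 0.002]
force: [1.5, 0.5, 0.1]
width: 0.518
gripper_force: 0.0
```

>>> {"op": "jog_arm", "data": {
  "rows": [
    [[2,5,0],[0,0,0],1],
    [[4,11,0],[0,0,0],1],
    [[6,17,0],[0,0,0],1],
    [[8,23,0],[0,0,0],1],
    [[10,29,0],[0,0,0],1],
    [[12,35,0],[0,0,0],1],
    [[13.7,39.8,0],[0,0,0],1],
    [[13.7,39.8,0],[0,0,0],1]
  ]
}}

```text
clock: 15.7
position: [0.6088, 0.1093, 0.146]
ee_rot: [-3.111, -0.429, -0.0]
force: [-0.8, -0.7, -0.5]
width: 1.005
gripper_force: 0.0
```

```bash
python3 - <<'E'
from meas import *
s=arm.observe();print(s['position'],s['ee_rot'])
d,w,h=top(); 
for p in [(394,241),(418,232)]:
    m=(abs(w[...,2]-.039)<.008)&(h[...,1]>70); c=blob(m,p,50); r=rect(d,c,.039); print(r,trayxy(r[:2],(471.3,-368.5)), np.median(w[p[1]-8:p[1]+8,p[0]-1:p[0]+2,2]))
E
```

```text
[0.60882491 0.10932141 0.1459529 ] [-3.11061114e+00 -4.28520004e-01 -8.48620325e-05]
(462.5, -334.3, 177.9, 35.0, 16.7) (np.float64(0.4), np.float64(35.3)) 0.03805725710844031
(480.7, -402.9, 179.5, 35.6, 15.8) (np.float64(0.2), np.float64(-35.7)) 0.03894379032426282
```

>>> {"op": "jog_arm", "data": {
  "rows": [
    [[0,-0.4,-4],[0,0,0],1],
    [[0,-0.4,-8],[0,0,0],1],
    [[0,-0.4,-11],[0,0,0],1],
    [[0,-0.4,-12.8],[0,0,0],1],
    [[0,-0.4,-12.8],[0,0,0],1],
    [[0,-0.4,-12.8],[0,0,0],0.5],
    [[0,-0.4,-12.8],[0,0,0],0.5],
    [[0,-0.4,-12.8],[0,0,0],0.5]
  ],
  "newtons": 20
}}

```text
clock: 16.75
position: [0.6087, 0.0993, 0.0195]
ee_rot: [-3.114, -0.416, -0.002]
force: [-0.5, 1.6, 0.5]
width: 0.724
gripper_force: 0.4
```

>>> {"op": "jog_arm", "data": {
  "rows": [
    [[0,0,0],[0,0,0],0.5],
    [[0,0,1],[0,0,0],0.5],
    [[0,0,3],[0,0,0],0.5],
    [[0,0,6],[0,0,0],0.5],
    [[0,0,9],[0,0,0],0.5],
    [[0,0,12],[0,0,0],0.5],
    [[0,-3,12],[0,0,0],0.5],
    [[0,-3,12],[0,0,0],0.5]
  ]
}}

```text
clock: 17.75
position: [0.6085, 0.0658, 0.1408]
ee_rot: [3.114, 0.409, 0.003]
force: [0.3, 0.6, -0.5]
width: 0.656
gripper_force: 20.0
```

>>> {"op": "jog_arm", "data": {
  "rows": [
    [[-2,-5,0],[0,0,0],0.5],
    [[-4,-10,0],[0,0,0],0.5],
    [[-6,-15,0],[0,0,0],0.5],
    [[-8,-20,0],[0,0,0],0.5],
    [[-10,-25,0],[0,0,0],0.5],
    [[-11.8,-28.9,0],[0,0,0],0.5],
    [[-11.8,-28.9,-4],[0,0,0],0.5],
    [[-11.8,-28.9,-5],[0,0,0],0.5]
  ]
}}

```text
clock: 18.75
position: [0.4891, -0.2193, 0.0877]
ee_rot: [-3.112, -0.414, 0.004]
force: [-0.5, 0.3, -0.9]
width: 0.659
gripper_force: 20.0
```

```bash
python3 - <<'E'
from meas import *
s=arm.observe();print(s['position'],s['width'],s['gripper_force'])
ims=[]
for n,sl in(('top',np.s_[170:320,290:440]),('side',np.s_[60:210,230:380])):
    d=look(n); ims.append(cv2.resize(d['img'][sl][...,::-1],(400,400)))
cv2.imwrite('pics/c4.png',np.hstack(ims))
E
```

```text
[ 0.48912106 -0.21928937  0.08765535] 0.6590894886492773 20.0000461935997
```

View pics/c4.png

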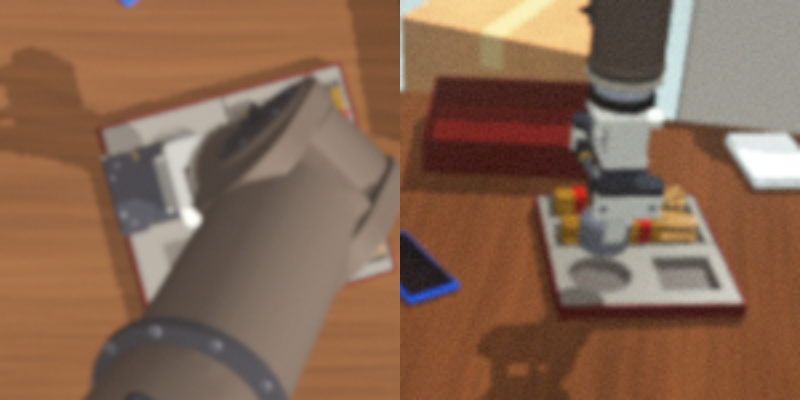

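The tin seems to hang left of the gripper's centre line in the side view (tin about (603,235), hand about (628,205) in the right half). I'll measure it.

```bash
python3 - <<'E'
from meas import *
s=arm.observe(); d=look('side'); w=cloud(d); hh=cv2.cvtColor(d['img'],cv2.COLOR_RGB2HSV); z=s['position'][2]
m=(w[...,2]>z-.025)&(w[...,2]<z+.03)&(w[...,1]>-.3)&(w[...,1]<-.1)&(abs(w[...,0]-.49)<.09)
for lo in np.arange(-.025,.03,.01):
    q=w[m&(w[...,2]>z+lo)&(w[...,2]<=z+lo+.01)]
    if len(q)>3: print(round(lo,3),len(q),np.percentile(q[:,0],[3,97]).round(3),np.percentile(q[:,1],[3,97]).round(3))
cv2.imwrite('pics/s4.png',cv2.resize(d['img'][110:180,260:340][...,::-1],(800,600*7*800//(8*600)*600//600 if 0 else 600),interpolation=cv2.INTER_CUBIC))
E
```

```text
-0.025 35 [0.464 0.518] [-0.205 -0.187]
-0.015 48 [0.463 0.52 ] [-0.211 -0.186]
-0.005 32 [0.463 0.522] [-0.214 -0.177]
0.005 69 [0.462 0.52 ] [-0.231 -0.172]
0.015 49 [0.466 0.518] [-0.23  -0.169]
0.025 11 [0.467 0.489] [-0.177 -0.169]
```

View pics/s4.png

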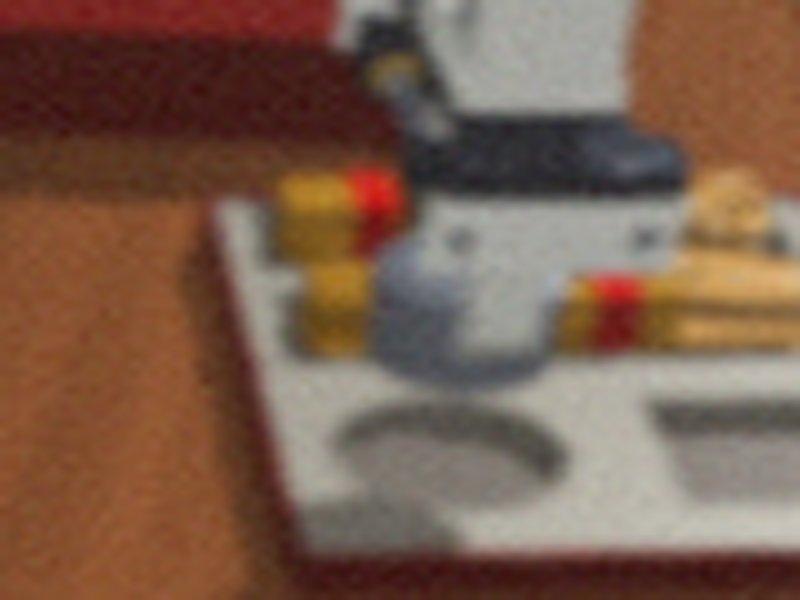

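The tin is upright, with its x range centred at 0.4915, so it is held centrally. Lowering it.

>>> {"op": "jog_arm", "data": {
  "rows": [
    [[0,-0.4,-1],[0,0,0],0.5],
    [[0,-0.4,-2.5],[0,0,0],0.5],
    [[0,-0.4,-3.8],[0,0,0],0.5],
    [[0,-0.4,-4.7],[0,0,0],0.5],
    [[0,-0.4,-5.3],[0,0,0],0.5],
    [[0,-0.4,-5.8],[0,0,0],0.5],
    [[0,-0.4,-6.1],[0,0,0],0.5],
    [[0,-0.4,-6.1],[0,0,0],0.5]
  ]
}}

```text
clock: 19.9
position: [0.4902, -0.224, 0.0277]
ee_rot: [3.114, 0.415, -0.0]
force: [0.0, 0.2, -0.7]
width: 0.66
gripper_force: 20.0
```

>>> {"op": "jog_arm", "data": {
  "rows": [
    [[0,-0.2,-0.1],[0,0,0],0.5],
    [[0,-0.2,-0.1],[0,0,0],0.5],
    [[0,-0.2,-0.1],[0,0,0],0.75],
    [[0,-0.2,-0.1],[0,0,0],0.8],
    [[0,-0.2,2],[0,0,0],0.8],
    [[0,-0.2,5],[0,0,0],0.8],
    [[0,-0.2,9],[0,0,0],0.8],
    [[1,4,12],[0,0,0],0.8]
  ]
}}

```text
clock: 20.9
position: [0.4998, -0.1871, 0.1498]
ee_rot: [3.113, 0.406, 0.002]
force: [1.5, 1.2, -0.4]
width: 0.796
gripper_force: 0.0
```

>>> {"op": "jog_arm", "data": {
  "rows": [
    [[1,6,0],[0,0,-3],1],
    [[2,12,0],[0,0,-6],1],
    [[3,18,0],[0,0,-9],1],
    [[4,24,0],[0,0,-12],1],
    [[5,30,0],[0,0,-15],1],
    [[6,36,0],[0,0,-18],1],
    [[7,42,0],[0,0,-19.5],1],
    [[8,46,0],[0,0,-19.5],1]
  ]
}}

```text
clock: 21.9
position: [0.5796, 0.28, 0.1474]
ee_rot: [-3.139, 0.113, 0.001]
force: [0.5, -0.7, 0.5]
width: 0.995
gripper_force: 0.0
```

```bash
python3 - <<'E'
from meas import *
s=arm.observe();print(s['position'],s['ee_rot'],s['joints'].round(2))
d,w,h=top(); 
m=(abs(w[...,2]-.043)<.008)&(w[...,0]>.43)&(w[...,0]<.55)&(w[...,1]<-.17)&(w[...,1]>-.285); p=w[m]; print(len(p),p[:,2].mean())
c=blob(m,(356,232),40); r=rect(d,c,.043); print(r,trayxy(r[:2],(437.1,-241)))
m=(abs(w[...,2]-.036)<.008);c=blob(m,(162,194),40);print(rect(d,c,.036))
E
```

```text
[0.57959185 0.28000083 0.14735382] [-3.13898551e+00  1.12926495e-01  8.72806872e-04] [-1.04  0.65  0.82  1.66 -0.53  1.07 -1.7 ]
386 0.04377310605067179
(491.1, -225.7, 58.3, 57.4, 89.8) (np.float64(56.1), np.float64(0.8))
(544.9, 216.5, 90.5, 27.5, 0.6)
```

>>> {"op": "jog_arm", "data": {
  "rows": [
    [[1.3,3.7,-2],[0,0,0],1],
    [[1.3,3.7,-5],[0,0,0],1],
    [[1.3,3.7,-8],[0,0,0],1],
    [[1.3,3.7,-8],[0,0,0],1]
  ]
}}

```text
clock: 22.45
position: [0.5915, 0.3122, 0.0656]
ee_rot: [3.137, -0.118, -0.006]
force: [-0.1, -0.8, 0.4]
width: 1.005
gripper_force: 0.0
```

>>> {"op": "jog_arm", "data": {
  "rows": [
    [[0.2,0,-2.5],[0,0,0],1],
    [[0.2,0,-4.7],[0,0,0],1],
    [[0.2,0,-4.7],[0,0,0],1],
    [[0.2,0,-4.7],[0,0,0],0.4],
    [[0.2,0,-4.7],[0,0,0],0.4],
    [[0.2,0,-4.7],[0,0,0],0.4],
    [[0.2,0,-4.7],[0,0,0],0.4],
    [[0.2,0,-4.7],[0,0,0],0.4]
  ],
  "newtons": 25
}}

```text
clock: 23.45
position: [0.5954, 0.3135, 0.0212]
ee_rot: [-3.139, 0.117, -0.001]
force: [0.4, 1.1, 3.2]
width: 0.606
gripper_force: 25.0
```

>>> {"op": "jog_arm", "data": {
  "rows": [
    [[0,0,0],[0,0,0],0.4],
    [[0,0,1],[0,0,0],0.4],
    [[0,0,3],[0,0,0],0.4],
    [[0,0,6],[0,0,0],0.4],
    [[0,0,9],[0,0,0],0.4],
    [[0,0,12],[0,0,0],0.4],
    [[-2,-3,12],[0,0,2],0.4],
    [[-3,-7,12],[0,0,4],0.4]
  ]
}}

```text
clock: 24.45
position: [0.5645, 0.2431, 0.142]
ee_rot: [-3.141, 0.003, -0.001]
force: [0.0, -0.4, -1.7]
width: 0.605
gripper_force: 25.0
```

>>> {"op": "jog_arm", "data": {
  "rows": [
    [[-2,-6,0],[0,0,3],0.4],
    [[-4,-12,0],[0,0,6],0.4],
    [[-6,-18,0],[0,0,9],0.4],
    [[-8,-24,0],[0,0,12],0.4],
    [[-10.5,-30,0],[0,0,15],0.4],
    [[-13,-36,0],[0,0,15.3],0.4],
    [[-15,-42,0],[0,0,15.3],0.4],
    [[-16,-46,0],[0,0,15.3],0.4]
  ]
}}

```text
clock: 25.45
position: [0.4038, -0.2196, 0.142]
ee_rot: [3.115, 0.407, 0.003]
force: [1.4, 0.1, -1.7]
width: 0.609
gripper_force: 25.0
```

>>> {"op": "jog_arm", "data": {
  "rows": [
    [[-1.8,-3.6,0],[0,0,0],0.4],
    [[-1.8,-3.6,-3],[0,0,0],0.4],
    [[-1.8,-3.6,-5],[0,0,0],0.4],
    [[-1.8,-3.6,-5],[0,0,0],0.4]
  ]
}}

```text
clock: 25.95
position: [0.3862, -0.2531, 0.0907]
ee_rot: [-3.114, -0.408, 0.002]
force: [0.0, -0.4, -2.2]
width: 0.609
gripper_force: 25.0
```

```bash
python3 - <<'E'
from meas import *
s=arm.observe();print(s['position'],s['ee_rot'],s['width'])
d=look('side'); w=cloud(d); z=s['position'][2]
m=(w[...,1]>-.34)&(w[...,1]<-.15)&(abs(w[...,0]-.39)<.09)
for lo in np.arange(-.025,.03,.01):
    q=w[m&(w[...,2]>z+lo)&(w[...,2]<=z+lo+.01)]
    if len(q)>3: print(round(lo,3),len(q),np.percentile(q[:,0],[3,97]).round(3),np.percentile(q[:,1],[3,97]).round(3))
cv2.imwrite('pics/s5.png',cv2.resize(d['img'][100:190,260:380][...,::-1],(800,600),interpolation=cv2.INTER_CUBIC))
E
```

```text
[ 0.3862241  -0.25312036  0.09069003] [-3.11417083e+00 -4.07864132e-01  2.19333843e-03] 0.6088657884175341
-0.025 43 [0.355 0.419] [-0.263 -0.218]
-0.015 64 [0.355 0.418] [-0.274 -0.216]
-0.005 57 [0.354 0.418] [-0.27  -0.215]
0.005 104 [0.355 0.417] [-0.281 -0.209]
0.015 33 [0.367 0.409] [-0.29  -0.206]
0.025 23 [0.365 0.39 ] [-0.217 -0.205]
```

View pics/s5.png

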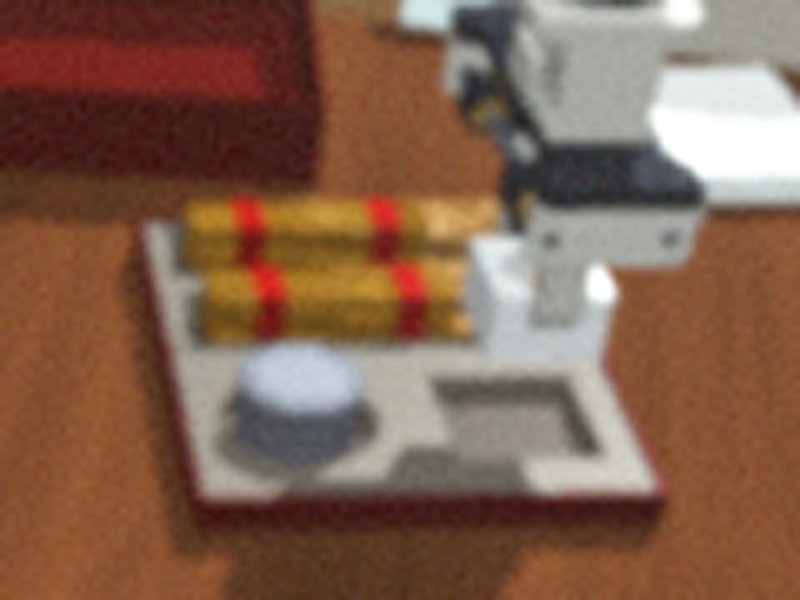

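The bundles and tin sit in place. The burner is held upright, its x centred at 0.3865, so I'll shift 2 mm and lower.

>>> {"op": "jog_arm", "data": {
  "rows": [
    [[-0.2,-0.2,-1],[0,0,0],0.4],
    [[-0.2,-0.2,-2.5],[0,0,0],0.4],
    [[-0.2,-0.2,-3.8],[0,0,0],0.4],
    [[-0.2,-0.2,-4.7],[0,0,0],0.4],
    [[-0.2,-0.2,-5.3],[0,0,0],0.4],
    [[-0.2,-0.2,-5.8],[0,0,0],0.4],
    [[-0.2,-0.2,-6.2],[0,0,0],0.4],
    [[-0.2,-0.2,-6.2],[0,0,0],0.4]
  ]
}}

```text
clock: 27.0
position: [0.3851, -0.255, 0.0286]
ee_rot: [-3.115, -0.41, 0.0]
force: [-0.0, -0.7, -2.6]
width: 0.606
gripper_force: 25.0
```

>>> {"op": "jog_arm", "data": {
  "rows": [
    [[0,0,-0.1],[0,0,0],0.4],
    [[0,0,-0.1],[0,0,0],0.4],
    [[0,0,-0.1],[0,0,0],0.7],
    [[0,0,-0.1],[0,0,0],0.75],
    [[0,0,2],[0,0,0],0.75],
    [[0,0,5],[0,0,0],0.75],
    [[0,0,9],[0,0,0],0.75],
    [[0,4,12],[0,0,0],0.75]
  ]
}}

```text
clock: 28.0
position: [0.3856, -0.2173, 0.1505]
ee_rot: [3.113, 0.403, 0.002]
force: [0.3, 1.7, 0.5]
width: 0.749
gripper_force: 0.0
```

>>> {"op": "jog_arm", "data": {
  "rows": [
    [[0,5,1],[0,0,0],0.75],
    [[0,10,2],[0,0,0],0.75],
    [[0,15,2],[0,0,0],0.75],
    [[0,20,2],[0,0,0],0.75],
    [[0,25,2],[0,0,0],0.75],
    [[0,30,2],[0,0,0],0.75],
    [[0,33,2],[0,0,0],0.75],
    [[0,33,2],[0,0,0],0.75]
  ]
}}

```text
clock: 29.0
position: [0.3851, 0.117, 0.1687]
ee_rot: [3.114, 0.417, 0.0]
force: [-0.7, -0.3, -0.4]
width: 0.749
gripper_force: 0.0
```

```bash
python3 - <<'E'
from meas import *
d,w,h=top(); cv2.imwrite('pics/t6.png',d['img'][...,::-1]); B=(471.3,-368.5);A=(437.1,-241)
for n,p,z,o,s in [('b1',(394,241),.039,B,70),('b2',(418,232),.039,B,70),('tin',(356,232),.043,A,-1),('sq',(367,268),.043,A,-1)]:
    m=(abs(w[...,2]-z)<.008)&(h[...,1]>s); c=blob(m,p,45); r=rect(d,c,z); q=w[m&(np.hypot(w[...,0]-r[0]/1e3,w[...,1]-r[1]/1e3)<.03)]; print(n,r,trayxy(r[:2],o),np.median(q[:,2]).round(4))
E
```

```text
b1 (462.6, -334.6, 177.7, 36.4, 13.9) (np.float64(0.4), np.float64(35.0)) 0.0388
b2 (480.9, -403.3, 179.4, 34.5, 15.7) (np.float64(0.3), np.float64(-36.1)) 0.0387
tin (491.1, -225.7, 58.3, 57.4, 89.8) (np.float64(56.1), np.float64(0.8)) 0.0443
sq (383.6, -255.5, 58.5, 58.1, -75.1) (np.float64(-55.4), np.float64(-0.2)) 0.0437
```

View pics/t6.png

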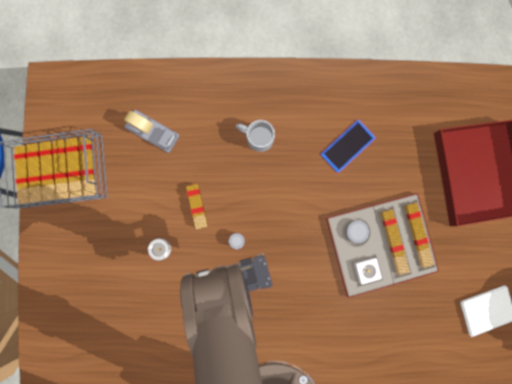

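All four pieces are in place: tin (357,232), burner (369,271), bundles (396,242) and (419,235). The other pieces haven't moved: short bundle (196,206), small tin (236,241), round burner (158,249), mug (260,135).

```bash
python3 -c "
from cell import arm
print(arm.sign_off())"
```

```text
the job is handed in; nothing more can be done
None
```

The gift box is packed and handed in: in the last camera check all four pieces were down in their places, within about 1–2 mm of centre, and the look-alikes and mug looked unmoved; the hand-in returned no verdict.

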